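# Wind up the display roadster

### The job

Two clockwork model vehicles stand on wooden plinths on the desk. Wind the open-top roadster fully: turn the brass wing key on its rear deck clockwise (seen from above) until it stops, in two or more part turns, letting go of the key in between, and finally let go. Leave the key of the closed van as it is.

Things in the scene. Friction and masses are not known exactly. Their poses are not given: they have to be found in the camera images.
- roadster: Black open-top model car, 190 x 75 mm, fixed on a dark wooden plinth 210 x 110 x 18 mm fixed to the desk; open cockpit, low windscreen, no roof. Left or right on the desk, the van opposite. Origin: centre of the plinth's underside; +x to the nose (away from the robot within 35 degrees), +y to its left. Rear deck 73 mm above the desk; all but the key lies below 90 mm.
- winder_grip (a point): Roadster's brass wing key: upright blade 54 wide, 9 thick, 24 tall (102 to 126 mm above the desk) on a 10 mm stem, 50 mm behind the plinth's centre. Dark stud (8 mm wide, 8 tall) on one wing, 14.5 mm off axis. This point: on the vertical turning axis, mid-blade, 114 mm up; x along the blade to the stud, y its normal; turns with the key. Space all round above 95 mm; pinch across the 9 mm.
- winder (a joint): Turn of the roadster's key in rad, growing clockwise seen from above. 0 (slack): stud towards the nose; 3.14 (fully wound, a firm stop): stud towards the tail, blade lengthwise. Starts partly wound, 0.3 to 0.9. Turning takes 0.07 (start) to 0.11 N m (end); the mechanism holds the key where it is let go.
- van_key_stud (a point): Top of the stud on the key of the other model, a black closed van of the same length, roof 93 mm above the desk, on a like plinth pointing away from the robot within 35 degrees, with the same key at the same height, 50 mm behind its plinth's centre. Not to be turned.

How it is judged:
On the way:
1. the roadster's key has been wound part of the way (joint between 1.05 and 2.85 rad) and let go of, with no finger on the roadster, for 0.2 s (value of joint winder between 1.05 and 2.85 rad and contact force between the fingers and roadster below 0.1 N), for 0.2 s.
At the end, for the whole second after the job is handed in: The roadster's key is fully wound, within 15 degrees (0.26 rad) of its stop at 3.14 rad, and at rest (value of joint winder above 2.88 rad and velocity of joint winder between -0.05 and 0.05 rad/s); the robot touches nothing.
It fails at once if the van's key is turned (its stud moves more than 8 mm) (distance of van_key_stud from where it was at the start of the episode above 0.008 m).
It also fails if it takes over 51 s, if anything falls off the work surface, if the arm or the gripper's body presses on something with over 40 N, if the wrist force passes 120 N, or if a joint passes its speed limit or range.

### The arm

A 6-joint arm with a two-finger parallel gripper is mounted at the origin on the work surface. World frame = base frame: x ahead of the robot, y to its left, z up, the work surface at z = 0. Lengths are in m, angles in rad, forces in N, time in s.
With the tool pointing down it reaches from about 0.35 to 0.975 m from the base axis. Payload 4.9 kg.
Tool frame: the origin (TCP) lies at the very end of the fingers, on their centre line; the grasp point (between the pads) lies 19 mm behind it; z points along the fingers, x is the direction in which the jaws open and shut, and the axes are right-handed (so a half turn about z gives the same grasp; the last joint's range is limited). The gripper opens to 85 mm and grips with 20 to 120 N. Pads are 22 mm wide; open, the fingers measure 114 mm over their backs; the gripper's body (76 mm by 85 mm) begins 54 mm behind the grasp point. The pads swing forward as they close: fully open they stand 13 mm farther back than shut.
Start: joints at [-1.222, 0.053, 1.613, -0, 1.476, -0.119], TCP at [0.282, -0.558, 0.231] pointing down, gripper open.
Joint ranges: [-3.01, 3.01], [-1.01, 2.22], [0.06, 2.58], [-1.02, 4.17], [0.09, 2.62], [-3.14, 3.14]. Speed limits (rad/s): [2.57, 2.57, 3.14, 3.14, 3.14, 3.14].

### API

Orientations are given as a rotation vector (axis times angle).
In Python, from station import ctrl gives the robot as it stands.
- The arm moves only by the shell command python3 -m handwheel 'ROWS' [OPENING] [FORCE]. ROWS is a JSON object of lists of equal length, an entry for each row: "offset": the shift along the world's x, y, z in units of 40 mm (1.0 is 40 mm), a list of three; "roll": the turn about the world's z in units of 6 degrees (1.0 is 6 degrees). A call has exactly 10 rows; each row is the pose to reach, as a shift and turn from the pose commanded when the call began; what a row does not reach only later rows make up. A row lasts 1/10 s, in which the tool goes at most 50 mm and 8.59 degrees, less where a joint would pass 70% of its speed; a pose out of reach is approached as far as the arm can. A call with a gripper value outside its range is refused whole. OPENING is the finger opening in mm, from 0 to 85.4, set as the call begins (- or left out, the last holds). The fingers move at their own pace and stop on an object; FORCE is the grip in N (left out, the last holds). Time passes only in rows, so rows that repeat a pose let the fingers close, or fill a call up. It gives the time, the measured TCP pose, the force and the opening at its end, in the units of the state.
- ctrl.get_obs(): the state, without advancing time (a new reading comes with each control period).
- ctrl.get_image(name): name is "scene" or "side" or "wrist"; returns a dict with "img" (420x560x3 uint8, red, green, blue), "fx", "fy", "cx", "cy" (pixels), "T" (4x4, takes a point from camera to world coordinates). Camera axes: x right, y down, z forward; pixel columns grow to the right and rows downward; lengths in m; the calibration is good to about 2 mm. The wrist camera is an equidistant fisheye: a pixel r from the principal point sees the ray r / f radians off the axis. A picture is of the moment at which its call begins. There is no depth.
- ctrl.finish_job(): hands the job in, once; it reports no verdict.
The state is a dict: "t": time; "q": joint angles; "dq": joint speeds; "effort": joint torques, N m; "tool_pos": TCP position; "tool_rot": TCP orientation; "contact_force": force on the tool from outside, world axes, zero at the start; "wrist_torque": the same for the moment, N m; "opening": finger opening in m.
Only numpy, scipy, OpenCV 4.12 (cv2) and the standard library are available. Lean on these libraries where they do the work, as an engineer would, in place of code of your own. Each camera call takes 0.05 s, during which the arm holds its last target.

## Working session

There is one attempt and no reset: what is moved stays moved. The work goes in short steps, Python scripts to look and compute and a shell command to move; the robot and the scene stay as the last step left them, time stands still between calls to the robot, and variables do not carry over. Pictures are saved under pics/ and viewed, and the job is handed in when it is done.

```bash
ls; mkdir -p pics; python3 - <<'E'
from station import ctrl
import cv2
o=ctrl.get_obs();print(o)
for n in("scene","side","wrist"):
    d=ctrl.get_image(n);cv2.imwrite(f"pics/{n}0.png",d["img"][:,:,::-1]);print(n,d["fx"],d["fy"],d["cx"],d["cy"],d["T"])
E
```

```text
pics
{'t': 0.0, 'q': array([-1.22198795e+00,  5.33981014e-02,  1.61428380e+00, -3.09417852e-06,
        1.47596073e+00, -1.19010406e-01]), 'dq': array([ 0.00058889, -0.00138707, -0.00031408, -0.00077937,  0.00122292,
       -0.00137626]), 'effort': array([-4.98311729e-04, -3.93678367e+01, -3.70177746e+01, -1.57986365e-04,
        7.19801828e-03, -4.77651071e-06]), 'tool_pos': array([ 0.28162226, -0.55727376,  0.23004352]), 'tool_rot': array([-2.67475361e+00,  1.64538881e+00,  2.52497006e-03]), 'contact_force': array([0.12592958, 0.26201168, 0.09013862]), 'wrist_torque': array([-0.0393891 , -0.00892493, -0.02825061]), 'opening': 0.08534037245742562}
scene 488.5258847070956 488.5258847070956 282.38687109122213 205.01283320049998 [[-0.3511826   0.55334995 -0.7552977   1.2575513 ]
 [ 0.93627717  0.20110162 -0.2879986   0.26604033]
 [-0.00747242 -0.80830809 -0.58871231  0.66688487]
 [ 0.          0.          0.          1.        ]]
side 517.4169342372611 517.4169342372611 282.7098218199018 212.6386031834836 [[-0.97013566 -0.17145137  0.17158449  0.42402979]
 [-0.2424629   0.66511971 -0.70627722  0.54821742]
 [ 0.00696797 -0.72678759 -0.68682694  0.67393499]
 [ 0.          0.          0.          1.        ]]
wrist 325.19226210127806 325.19226210127806 279.48138200874234 209.5469458319604 [[ 0.45069197 -0.85068037 -0.27059129  0.35089374]
 [-0.89266957 -0.43091458 -0.13211229 -0.52220059]
 [-0.0042164   0.30109056 -0.95358623  0.37298553]
 [ 0.          0.          0.          1.        ]]
```

View pics/scene0.png

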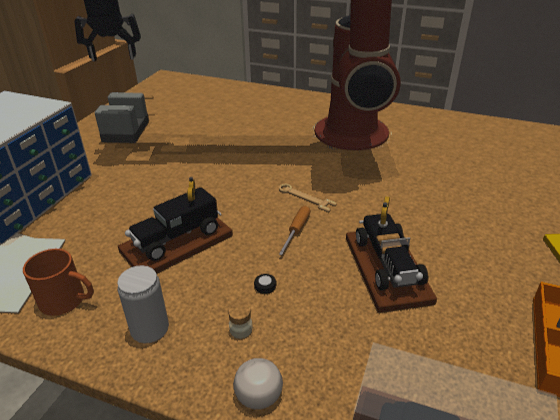

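View pics/side0.png

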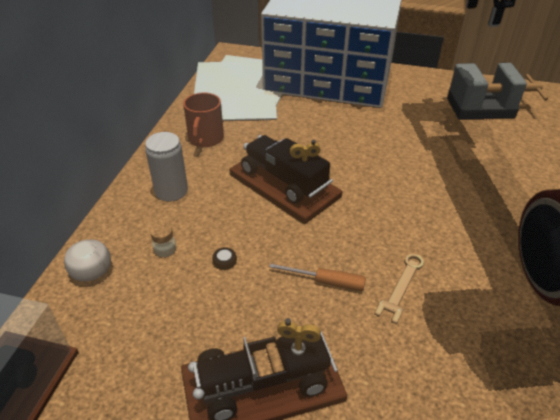

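View pics/wrist0.png

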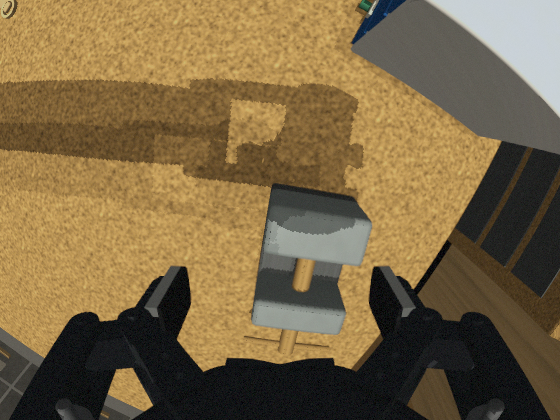

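The roadster is the right-hand model in the scene view, with its key near (385,210); in the side view it is the lower one, with its key near (298,335). The van is the other model. I'll enlarge both keys next.

```bash
python3 - <<'E'
import cv2,numpy as np
a=cv2.imread("pics/scene0.png")[185:310,340:440];b=cv2.imread("pics/side0.png")[310:420,180:350]
a=cv2.resize(a,None,fx=4,fy=4,interpolation=2);b=cv2.resize(b,None,fx=4,fy=4,interpolation=2)
cv2.imwrite("pics/a.png",a);cv2.imwrite("pics/b.png",b)
E
```

```text
(no output)
```

View pics/a.png

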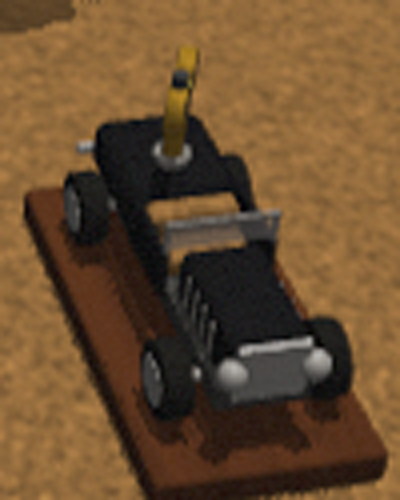

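View pics/b.png

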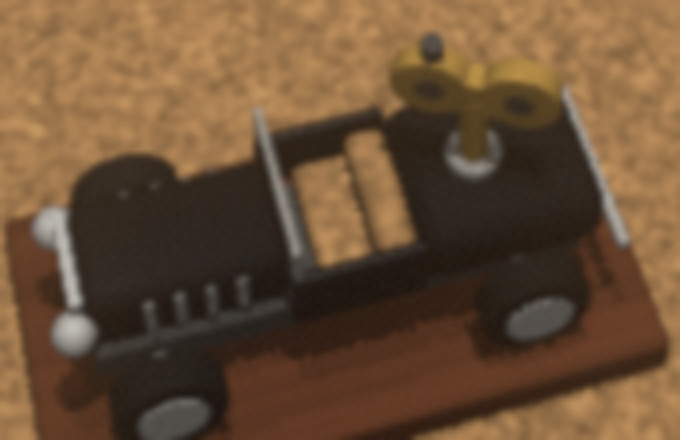

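```bash
cat > h.py <<'E'
import numpy as np
from station import ctrl
def ray(d,u,v,fish=False):
    x=np.array([(u-d["cx"])/d["fx"],(v-d["cy"])/d["fy"]])
    if fish:
        r=np.hypot(*x); c=np.array([*(x/r*np.sin(r)),np.cos(r)])
    else: c=np.array([*x,1.])
    T=np.array(d["T"]); w=T[:3,:3]@c
    return T[:3,3],w/np.linalg.norm(w)
def atz(d,u,v,z,fish=False):
    o,w=ray(d,u,v,fish); return o+w*(z-o[2])/w[2]
def tri(r1,r2):
    (a,u),(b,w)=r1,r2
    s=np.linalg.lstsq(np.c_[u,-w],b-a,rcond=None)[0]
    p,q=a+s[0]*u,b+s[1]*w
    return (p+q)/2,np.linalg.norm(p-q)
E
python3 - <<'E'
from h import *
np.set_printoptions(precision=4,suppress=True)
s=ctrl.get_image("scene");d=ctrl.get_image("side")
A=lambda x,y:(340+(x-1.5)/4,185+(y-1.5)/4)
B=lambda x,y:(180+(x-1.5)/4,310+(y-1.5)/4)
print("collar",atz(s,*A(173,153),.075),atz(d,*B(473,152),.075),tri(ray(s,*A(173,153)),ray(d,*B(473,152))))
print("stud",atz(s,*A(180,75),.130),atz(d,*B(432,45),.130),tri(ray(s,*A(180,75)),ray(d,*B(432,45))))
for p in [(25,193),(388,450),(150,487)]: print("plinth s",atz(s,*A(*p),.018))
for p in [(5,222),(665,340)]: print("plinth d",atz(d,*B(*p),.018))
print("wings d",atz(d,*B(392,80),.114),atz(d,*B(560,98),.114))
print("vankey",atz(s,192,190,.12),atz(d,305,150,.12))
E
```

```text
collar [0.4866 0.182  0.075 ] [0.4913 0.1792 0.075 ] (array([0.491 , 0.182 , 0.0787]), np.float64(0.0009788129281294111))
stud [0.4986 0.1813 0.13  ] [0.5061 0.1789 0.13  ] (array([0.5053, 0.1821, 0.1348]), np.float64(0.00011389368869779622))
plinth s [0.4723 0.108  0.018 ]
plinth s [0.5926 0.3058 0.018 ]
plinth s [0.6509 0.2106 0.018 ]
plinth d [0.6508 0.212  0.018 ]
plinth d [0.419  0.1986 0.018 ]
wings d [0.5177 0.1841 0.114 ] [0.4646 0.1775 0.114 ]
vankey [ 0.5698 -0.1884  0.12  ] [ 0.5634 -0.1896  0.12  ]
```

Plinth corners give a roadster yaw of about 30° and a key axis near (0.4905, 0.181). The blade's stud points to about +7° in world yaw, so the joint is near 0.4 rad. I'll carry the tool above the key with jaw yaw about 97°, which leaves room to turn clockwise.

```bash
python3 -m handwheel '{"offset":[[0.2,0.7,0.2],[0.4,1.6,0.4],[0.7,2.5,0.6],[1.0,3.5,0.8],[1.3,4.5,1.0],[1.5,5.4,1.0],[1.8,6.4,1.0],[2.1,7.3,1.0],[2.4,8.3,1.0],[2.6,9.2,1.0]],"roll":[1.3,2.6,4.0,5.3,6.7,8.0,9.3,10.6,12.0,13.4]}' 85 40
python3 -m handwheel '{"offset":[[0.3,1.0,0],[0.5,1.9,0],[0.8,2.8,0],[1.0,3.7,0],[1.3,4.6,0],[1.6,5.6,0],[1.8,6.5,0],[2.1,7.5,0],[2.4,8.4,0],[2.6,9.3,0]],"roll":[1.3,2.6,4.0,5.3,6.7,8.0,9.3,10.6,12.0,13.3]}'
python3 -m handwheel '{"offset":[[0,0,0],[0,0,0],[0,0,0],[0,0,0],[0,0,0],[0,0,0],[0,0,0],[0,0,0],[0,0,0],[0,0,0]],"roll":[0,0,0,0,0,0,0,0,0,0]}'
python3 - <<'E'
from h import *
import cv2
from scipy.spatial.transform import Rotation as R
o=ctrl.get_obs();m=R.from_rotvec(o["tool_rot"]).as_matrix()
print(o["t"],o["q"],o["tool_pos"],"xyaw",np.degrees(np.arctan2(m[1,0],m[0,0])),m[:,2],o["contact_force"])
d=ctrl.get_image("wrist");cv2.imwrite("pics/w1.png",d["img"][:,:,::-1])
np.save("w1.npy",d,allow_pickle=True)
E
```

```text
t: 1.25
tool_pos: [0.386, -0.1881, 0.2713]
tool_rot: [3.105, 0.48, 0.001]
contact_force: [1.0, -0.3, -0.9]
opening: 0.085
t: 2.25
tool_pos: [0.4901, 0.1839, 0.2712]
tool_rot: [2.074, 2.359, 0.0]
contact_force: [-0.7, 0.6, -0.3]
opening: 0.0851
t: 3.25
tool_pos: [0.4898, 0.1822, 0.2713]
tool_rot: [-2.082, -2.353, 0.0]
contact_force: [0.4, -0.3, 0.2]
opening: 0.0848
3.25 [ 2.13590473e-01 -2.15726862e-01  1.79969380e+00 -3.74915304e-06
  1.55766819e+00 -1.47940407e+00] [0.48981769 0.18216517 0.27129228] xyaw 97.00144477915616 [-4.07106358e-05 -1.26660917e-05 -9.99999999e-01] [ 0.43411817 -0.29054795  0.22007543]
```

View pics/w1.png

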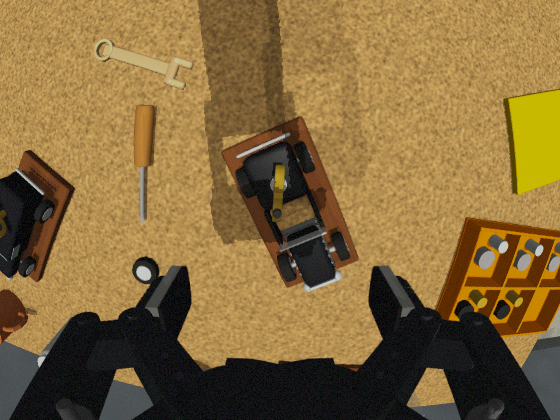

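The wrist view shows the key at about (279,190), with its stud near (277,213) towards the nose. I'll enlarge it to refine the position.

```bash
python3 - <<'E'
import cv2
a=cv2.imread("pics/w1.png")[110:300,210:370]
cv2.imwrite("pics/w1z.png",cv2.resize(a,None,fx=3.15,fy=3.15,interpolation=2))
E
```

```text
(no output)
```

View pics/w1z.png

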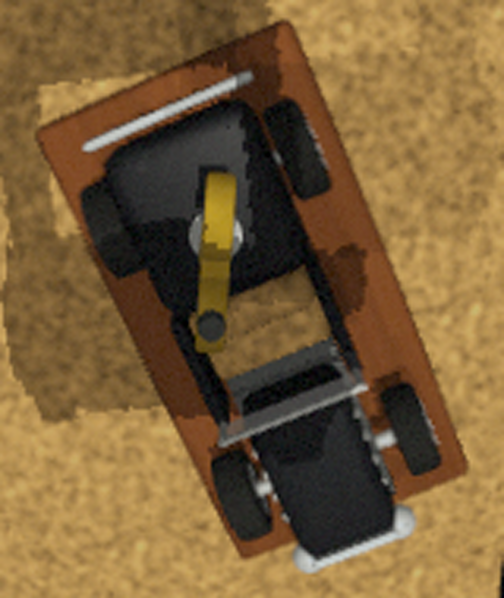

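```bash
python3 - <<'E'
from h import *
np.set_printoptions(precision=4,suppress=True)
d=np.load("w1.npy",allow_pickle=True).item()
P=lambda x,y,z:atz(d,210+(x-1)/3.15,110+(y-1)/3.15,z,True)[:2]
c=P(216,235,.075);st=P(211,325,.134)
a=P(221,174,.126);b=P(210,350,.122)
print("collar",c,"stud",st,"ends",a,b,"mid",(a+b)/2,np.linalg.norm(a-b))
print("yaw blade",np.degrees(np.arctan2(*(b-a)[::-1])))
C=[P(*p,.018) for p in [(285,22),(38,132),(245,556),(468,466)]]
ce=np.mean(C,0);ax=C[2]-C[1]+C[3]-C[0];ax/=np.linalg.norm(ax)
print(C,"c",ce,"yaw",np.degrees(np.arctan2(ax[1],ax[0])),"axis",ce-.05*ax)
E
```

```text
collar [0.4917 0.1824] stud [0.5047 0.1826] ends [0.4621 0.1803] [0.5165 0.1836] mid [0.4893 0.182 ] 0.054502705278817606
yaw blade 3.5204798102420263
[array([0.4181, 0.1999]), array([0.4717, 0.1096]), array([0.6484, 0.2144]), array([0.5933, 0.3058])] c [0.5329 0.2074] yaw 30.896380853833527 axis [0.49   0.1817]
```

Both measurements agree on the axis at (0.490, 0.182), blade yaw about 4° and plinth yaw about 30.5°. Next I descend and grip.

```bash
python3 -m handwheel '{"offset":[[0,0,-0.5],[0,0,-1.0],[0,0,-1.6],[0,0,-2.2],[0,0,-2.8],[0,0,-3.3],[0,0,-3.8],[0,0,-4.1],[0,0,-4.3],[0,0,-4.3]],"roll":[0,-0.2,-0.4,-0.4,-0.4,-0.4,-0.4,-0.4,-0.4,-0.4]}' 60
python3 -m handwheel '{"offset":[[0,0,0],[0,0,0],[0,0,0],[0,0,0],[0,0,0],[0,0,0],[0,0,0],[0,0,0],[0,0,0],[0,0,0]],"roll":[0,0,0,0,0,0,0,0,0,0]}' 0 40
python3 - <<'E'
from h import *
import cv2
o=ctrl.get_obs();print(o["t"],o["opening"],o["contact_force"],o["wrist_torque"])
d=ctrl.get_image("wrist");cv2.imwrite("pics/w2.png",d["img"][:,:,::-1])
E
```

```text
t: 4.3
tool_pos: [0.4893, 0.1821, 0.0984]
tool_rot: [-2.13, -2.308, 0.002]
contact_force: [-0.1, 0.6, -0.6]
opening: 0.0602
t: 5.3
tool_pos: [0.4906, 0.1808, 0.1004]
tool_rot: [2.128, 2.307, -0.002]
contact_force: [-0.6, -5.1, 3.4]
opening: 0.008
5.3 0.0080354372895584 [-0.57926093 -5.12745598  3.37823484] [-0.81499667  0.04615819  0.0784895 ]
```

View pics/w2.png

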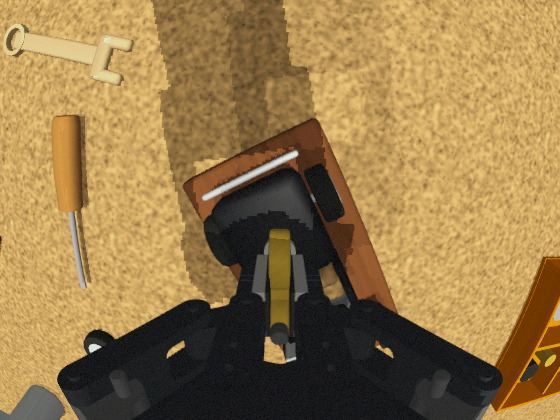

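The grip on the blade is good at 8 mm opening, with the blade between the pads near (280,285). Now the first part turn, about 78° clockwise (negative yaw), with a small y correction.

```bash
python3 -m handwheel '{"offset":[[0,-0.03,0],[0,-0.03,0],[0,-0.03,0],[0,-0.03,0],[0,-0.03,0],[0,-0.03,0],[0,-0.03,0],[0,-0.03,0],[0,-0.03,0],[0,-0.03,0]],"roll":[-0.3,-1.0,-1.7,-2.4,-3.1,-3.8,-4.5,-5.2,-5.9,-6.5]}'
python3 -m handwheel '{"offset":[[0,0,0],[0,0,0],[0,0,0],[0,0,0],[0,0,0],[0,0,0],[0,0,0],[0,0,0],[0,0,0],[0,0,0]],"roll":[-0.7,-1.4,-2.1,-2.8,-3.5,-4.2,-4.9,-5.6,-6.2,-6.5]}'
python3 - <<'E'
from h import *
o=ctrl.get_obs();print(o["t"],o["opening"],o["contact_force"],o["wrist_torque"],o["q"][5])
E
python3 -m handwheel '{"offset":[[0,0,0],[0,0,0],[0,0,0],[0,0,0],[0,0,0],[0,0,0],[0,0,0],[0,0,0],[0,0,0],[0,0,0]],"roll":[0,0,0,0,0,0,0,0,0,0]}' 60
python3 - <<'E'
from h import *
import cv2
o=ctrl.get_obs();print(o["t"],o["opening"],o["contact_force"],o["wrist_torque"])
for n in("wrist","side"):
  d=ctrl.get_image(n);cv2.imwrite(f"pics/{n}3.png",d["img"][:,:,::-1])
E
```

```text
t: 6.35
tool_pos: [0.4908, 0.1813, 0.1004]
tool_rot: [2.781, 1.46, 0.004]
contact_force: [0.2, 0.3, 1.6]
opening: 0.0085
t: 7.35
tool_pos: [0.4912, 0.1816, 0.1004]
tool_rot: [-3.108, -0.449, -0.006]
contact_force: [3.2, 1.1, 1.0]
opening: 0.0083
7.35 0.008278802249846593 [3.157435   1.11686673 0.96082667] [ 0.12971069 -0.42615627  0.1040877 ] -0.07584944884638527
t: 8.35
tool_pos: [0.4898, 0.181, 0.0993]
tool_rot: [-3.109, -0.454, -0.0]
contact_force: [0.1, 0.0, 0.4]
opening: 0.0599
8.35 0.05987006212838145 [0.08578854 0.04390528 0.43580809] [-0.0117495  -0.03585117  0.01930391]
```

View pics/wrist3.png

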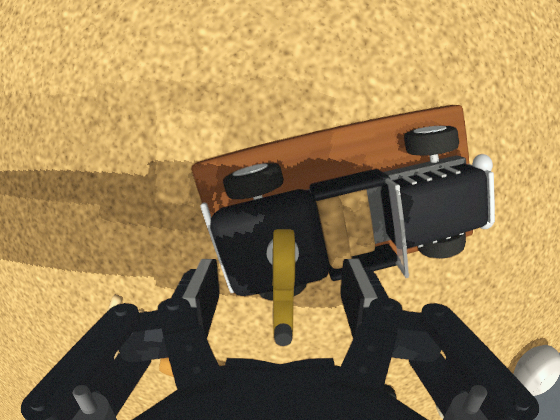

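The key followed the turn and stays put with the fingers clear: the blade runs (284,235) to (283,335), and the joint is about 1.8 rad. Next I regrip and make the second part turn.

```bash
python3 -m handwheel '{"offset":[[0.03,0.01,0],[0.03,0.01,0],[0.03,0.01,0],[0.03,0.01,0],[0.03,0.01,0],[0.03,0.01,0],[0.03,0.01,0],[0.03,0.01,0],[0.03,0.01,0],[0.03,0.01,0]],"roll":[0,0,0,0,0,0,0,0,0,0]}' 0 40
python3 -m handwheel '{"offset":[[0,0,0],[0,0,0],[0,0,0],[0,0,0],[0,0,0],[0,0,0],[0,0,0],[0,0,0],[0,0,0],[0,0,0]],"roll":[-0.3,-1.0,-1.7,-2.4,-3.1,-3.8,-4.5,-5.2,-5.9,-6.5]}'
python3 -m handwheel '{"offset":[[0,0,0],[0,0,0],[0,0,0],[0,0,0],[0,0,0],[0,0,0],[0,0,0],[0,0,0],[0,0,0],[0,0,0]],"roll":[-0.7,-1.4,-2.1,-2.8,-3.5,-4.2,-4.8,-5.3,-5.7,-5.7]}'
python3 - <<'E'
from h import *
from scipy.spatial.transform import Rotation as R
o=ctrl.get_obs();m=R.from_rotvec(o["tool_rot"]).as_matrix()
print(o["t"],o["opening"],o["contact_force"],o["wrist_torque"],o["q"][5],np.degrees(np.arctan2(m[1,0],m[0,0])))
E
```

```text
t: 9.45
tool_pos: [0.4912, 0.1814, 0.0994]
tool_rot: [-3.109, -0.454, -0.001]
contact_force: [2.4, 0.3, -0.6]
opening: 0.008
t: 10.45
tool_pos: [0.4916, 0.1814, 0.0994]
tool_rot: [-3.081, 0.614, -0.003]
contact_force: [3.6, -0.2, -3.7]
opening: 0.0085
t: 11.45
tool_pos: [0.492, 0.1812, 0.0994]
tool_rot: [-2.765, 1.49, -0.004]
contact_force: [5.6, 0.0, -2.6]
opening: 0.0082
11.45 0.008197254104050528 [ 5.62906828  0.03352763 -2.58767565] [ 0.0058347  -0.77369126 -0.04031214] 1.2000215621391461 -56.637443177982775
```

```bash
python3 -m handwheel '{"offset":[[0.03,0,0],[0.03,0,0],[0.03,0,0],[0.03,0,0],[0.03,0,0],[0.03,0,0],[0.03,0,0],[0.03,0,0],[0.03,0,0],[0.03,0,0]],"roll":[-0.1,-0.2,-0.3,-0.4,-0.5,-0.6,-0.7,-0.7,-0.7,-0.7]}'
cat > s.py <<'E'
from h import *
from scipy.spatial.transform import Rotation as R
o=ctrl.get_obs();m=R.from_rotvec(o["tool_rot"]).as_matrix()
print(o["t"],o["opening"],o["contact_force"],o["wrist_torque"],o["effort"][5],o["q"][5],np.degrees(np.arctan2(m[1,0],m[0,0])))
E
python3 s.py
```

```text
t: 12.45
tool_pos: [0.4921, 0.1812, 0.0994]
tool_rot: [2.71, -1.589, 0.0]
contact_force: [-1.2, -2.6, 3.1]
opening: 0.0083
12.45 0.008330055202587512 [-1.15334352 -2.63281073  3.06104059] [-0.53831496  0.25176036  0.63626448] 0.6288800574839115 1.271873336816247 -60.768452873974454
```

The wrist torque jumped to 0.63 N m, well above the 0.11 N m turning torque, so the stop is reached. I'll let go, check, then rise clear.

```bash
python3 -m handwheel '{"offset":[[0,0,0],[0,0,0],[0,0,0],[0,0,0],[0,0,0],[0,0,0],[0,0,0],[0,0,0],[0,0,0],[0,0,0]],"roll":[0,0,0,0,0,0,0,0,0,0]}' 70
python3 -m handwheel '{"offset":[[0,0,0.4],[0,0,0.9],[0,0,1.5],[0,0,2.2],[0,0,2.9],[0,0,3.6],[0,0,4.1],[0,0,4.4],[0,0,4.4],[0,0,4.4]],"roll":[0,0,0,0,0,0,0,0,0,0]}'
python3 s.py
python3 - <<'E'
from h import *
import cv2
d=ctrl.get_image("wrist");cv2.imwrite("pics/w5.png",d["img"][:,:,::-1]);np.save("w5.npy",d,allow_pickle=True)
cv2.imwrite("pics/w5z.png",cv2.resize(d["img"][80:270,180:380,::-1],None,fx=3,fy=3,interpolation=2))
E
```

```text
t: 13.45
tool_pos: [0.4922, 0.1814, 0.0993]
tool_rot: [-2.71, 1.59, -0.0]
contact_force: [0.9, 0.2, 0.5]
opening: 0.0701
t: 14.45
tool_pos: [0.4919, 0.1813, 0.2743]
tool_rot: [2.709, -1.589, -0.002]
contact_force: [0.1, 0.5, 0.0]
opening: 0.0701
14.45 0.07006856852165977 [0.08516344 0.45598481 0.04969895] [ 0.03714043 -0.05846765  0.01413208] 1.4012139502028731e-05 1.272223621934954 -60.79729089545001
```

View pics/w5z.png

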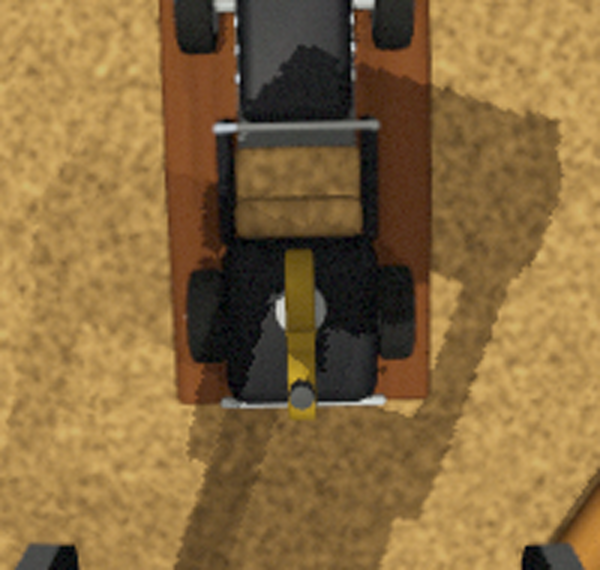

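View pics/w5.png

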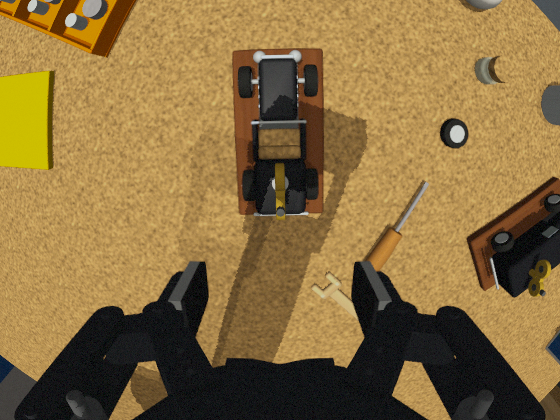

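The blade runs (280,163) to (280,217) in the wrist view, lengthwise along the car with the stud towards the tail. The gripper is clear, and the van and its key are untouched. I'm handing in.

```bash
python3 -c "
from station import ctrl
print(ctrl.finish_job())"
```

```text
the job is handed in; nothing more can be done
None
```

The roadster's key is fully wound and I handed the job in at about 14.5 s. I turned it clockwise in two part turns: about 78° to roughly 1.8 rad, let go for about a second, then regripped and turned about 76° to the stop. Both joint values come from the camera and tool angles, since the joint itself can't be read.

Last checks:
- **Stop reached:** the wrist torque rose to 0.63 N m, far above the 0.11 N m turning torque, with the jaw at -60.8°. That puts the blade at about -150.8°, against an expected -149.5° from the plinth yaw.
- **Key position:** after letting go and rising, the wrist picture shows the blade lengthwise with the stud towards the tail.
- **Clear of everything:** the gripper is about 15 cm above the key, and the contact force reads about 0 N.
- **Van:** the arm never went near the van's key below about 0.27 m.

The only disagreement was the first blade yaw, which came out between 3.5° and 7° depending on the camera. The grip absorbed that difference.

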